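# Hang the humidity probe in the drying cabinet

## Task

Take the humidity probe out of its charging cradle and lower it through the narrow opening in the roof of the small drying cabinet, without the probe or the robot touching the cabinet. Feel for the hook inside: lay the probe's eye gently on the front half of the hook bar, just behind the upturned tip, then, keeping it resting on the bar, slide it back until it is fully home against the blue collar. Never lean hard on the hook, let go only once the bar carries the probe (no dropping), and leave it hanging still and upright, with the beaker, bottle and timer undisturbed.

Things in the scene. Friction and masses are not known exactly. Their poses are not given: they have to be found in the camera images.
- probe: Loose upright humidity probe, 176 mm tall, 0.13 to 0.21 kg, half turn about z makes no difference. Origin under its foot, z up. Steel foot 24 mm wide, z 0 to 24 mm, the heavy end; above it a closed wire eye, then a round 8 mm stem, a blue guard 30 (x) x 34 (y) mm at z 131 to 136 mm and a flat blue handle 12 (x) x 24 (y) mm, z 136 to 176 mm. Starts standing in the cradle.
- probe_eye (a point): Bearing point: underside of the eye's top wire, on the probe's axis, 68 mm above the underside. The eye is a loop of 6 mm wire in the probe's y-z plane, 34 mm wide outside; its window is 22 mm wide (y) and 40 mm high (from this point down). The hook bar goes through it along the probe's x axis.
- probe_grip (a point): Middle of the handle to grasp, on the probe's axis, 158 mm above its underside, 90 mm above probe_eye and 22 mm above the guard. Best pinched on the 12 mm thickness (across the probe's x), fingers pointing down.
- cradle: Fixed grey charging cradle, 70 x 70 x 20 mm block with a round socket 28 mm wide and 14 mm deep in which the probe's foot stands (its underside 6 mm above the worktop). Origin under the centre.
- cabinet: Fixed small drying cabinet, 150 (x) x 124 (y) x 136 mm high, white frame, clear walls, grey back wall at +x (five vent slots in the roof on that side). Origin at the centre of its underside. The roof (6 mm thick, its top at 136 mm) has a rectangular opening with black trim, the only way in: x = -60 to +34 mm, y = -23 to +23 mm in this frame.
- hook_rail: Upright rail with the hook, fixed inside the cabinet at the back wall, same axes; origin 22 mm behind (+x) the cabinet's origin, 92 mm above the worktop. probe_eye is at its x = y = 0 when home. The hook's height on the rail is NOT MEASURED: the top of its bar lies anywhere from z = -8 to +8 mm in this frame; find it by feel. The hook is rigid; it may be loaded with at most 12 N.
- beaker: Bystander: clear beaker, 52 mm wide, 70 mm tall; origin under its centre.
- bottle: Bystander: small amber bottle with white cap, 34 mm wide, 92 mm tall; origin under its centre.
- kitchen_timer: Bystander: flat white timer, 64 x 64 x 19 mm; origin under its centre.
- hook_way_in (a point): Point in hook_rail's frame at x = -59, y = 0, z = +21 mm. The hook bar (6 mm thick, along x at y = 0) runs from the blue collar (front face at x = -3 mm) to the upturned tip (x = -34 to -40 mm, 8 mm higher than the bar's top). A probe lowered with its eye here is in front of the tip; moved level along +x from here, its window passes over the tip at any hook height.
There are look-alikes about, which are no part of the job. Leave any white look-alike of the probe alone.

How it is judged (in metres and radians):
On the way, in this order (a step that is already met when the one before it is completed fails the run):
1. the held probe's eye rests on the front half of the hook bar (probe_eye 14 to 36 mm in front of home) (contact force between probe and hook_rail above 0.5 N and contact force between the fingers and probe above 0.5 N and angle between probe's own z axis and vertical below 0.2 rad and x of probe_eye in the frame of hook_rail between -0.036 and -0.014 m and y of probe_eye in the frame of hook_rail between -0.006 and 0.006 m and z of probe_eye in the frame of hook_rail between -0.013 and 0.013 m), for 0.2 s.
2. still held and resting on the bar, the eye is home against the collar (within 4 mm) (contact force between probe and hook_rail above 0.5 N and contact force between the fingers and probe above 0.5 N and angle between probe's own z axis and vertical below 0.2 rad and x of probe_eye in the frame of hook_rail between -0.004 and 0.004 m and y of probe_eye in the frame of hook_rail between -0.006 and 0.006 m and z of probe_eye in the frame of hook_rail between -0.013 and 0.013 m), for 0.2 s.
At the end, for the whole second after the job is handed in: The probe hangs from the hook bar with its eye within 4 mm of home against the collar, upright within 0.2 rad, at rest (under 0.03 m/s and 0.4 rad/s), carried by the hook, touching nothing of the cabinet; beaker, bottle and timer within 15 mm of where they stood (contact force between probe and hook_rail above 0.5 N and angle between probe's own z axis and vertical below 0.2 rad and x of probe_eye in the frame of hook_rail between -0.004 and 0.004 m and y of probe_eye in the frame of hook_rail between -0.006 and 0.006 m and z of probe_eye in the frame of hook_rail between -0.013 and 0.013 m and linear speed of probe below 0.03 m/s and angular speed of probe below 0.4 rad/s and contact force between probe and cabinet below 0.1 N and distance of each of beaker, bottle, kitchen_timer from where it was at the start of the episode below 0.015 m).
It fails at once if the probe touches the cabinet (over 0.5 N) (contact force between probe and cabinet above 0.5 N).
It fails at once if the robot touches the cabinet (over 0.5 N) (contact force between any of the fingers, the arm and cabinet above 0.5 N).
It fails at once if more than 12 N on the hook (contact force between any of probe, the fingers, the arm and hook_rail above 12 N).
It fails at once if the probe is dropped (let go and moving faster than 0.2 m/s, a fall of over 2 mm) (contact force between the fingers and probe below 0.05 N and linear speed of probe above 0.2 m/s).
It fails at once if beaker, bottle or timer displaced by more than 15 mm (distance of any of beaker, bottle, kitchen_timer from where it was at the start of the episode above 0.015 m).
It also fails if it takes over 67 s, if anything falls off the work surface, if the arm or the gripper's body presses on something with over 40 N, if the wrist force passes 120 N, or if a joint passes its speed limit or range.

## Robot

A 6-joint arm with a two-finger parallel gripper is mounted at the origin on a cart in front of the work surface, level with it; the furniture and walls round the work are solid. World frame = base frame: x ahead of the robot, y to its left, z up, the work surface at z = 0. Lengths are in mm, angles in rad, forces in N, time in s.
With the tool pointing down it reaches from about 400 to 925 mm from the base axis. Payload 12.5 kg.
Tool frame: the origin (TCP) lies at the very end of the fingers, on their centre line; the grasp point (between the pads) lies 19 mm behind it; x points along the fingers, y is the direction in which the jaws open and shut, and the axes are right-handed (so a half turn about x gives the same grasp; the last joint's range is limited). The gripper opens to 95 mm and grips with 3 to 60 N. Pads are 20 mm wide; open, the fingers measure 119 mm over their backs; the gripper's body (75 mm by 180 mm) begins 59 mm behind the grasp point.
Start: joints at [1.165, 0.491, 1.559, -0, 1.092, -0.106], TCP at [184.564, 597.146, 214.661] pointing down, gripper open.
Joint ranges: [-3.1, 3.1], [-0.84, 2.19], [0.05, 2.79], [-1.13, 4.28], [0.06, 2.93], [-2.69, 2.69]. Speed limits (rad/s): [2.22, 2.22, 2.79, 3.14, 3.14, 3.14].

## Interface

Orientations are given as [roll, pitch, yaw] about the fixed x, y, z axes, in that order (R = Rz(yaw) Ry(pitch) Rx(roll)).
In Python, from cell import env, optics, job gives the robot as it stands.
- The arm moves only by the shell command python3 -m handwheel 'ROWS' [OPENING]. ROWS is JSON, a list of rows, each an object with "travel": the shift along the world's x, y, z in mm, a list of three; "roll": the turn about the world's z in degrees. In form: [{"travel": [dx, dy, dz], "roll": roll}, ...]. A call has 1 to 8 rows; each row is the pose to reach, as a shift and turn from the pose commanded when the call began; what a row does not reach only later rows make up. A row lasts 1/10 s, in which the tool goes at most 50 mm and 8.59 degrees, less where a joint would pass 70% of its speed; a pose out of reach is approached as far as the arm can. A call with a gripper value outside its range is refused whole. OPENING is the closure, from -1 (fully open) to 1 (shut), set as the call begins (- or left out, the last holds). The fingers move at their own pace and stop on an object; the grip force is fixed at half the most. Time passes only in rows, so rows that repeat a pose let the fingers close. It gives the time, the measured TCP pose, the force and the opening at its end, in the units of the state.
- env.state(): the state, without advancing time (a new reading comes with each control period).
- optics.read_camera(name): name is "scene" or "top"; returns the picture (480x640x3 uint8, red, green, blue); there is no depth.
- optics.camera_params(name): a dict with "fx", "fy", "cx", "cy" (pixels), "k1" (the pictures are not rectified: a ray, as slopes to the right and down, at radius r is drawn at 1 + k1 r^2 times it, then the intrinsics apply), "world_from_camera" (4x4, takes a point from camera to world coordinates). Camera axes: x right, y up, looking along -z (the intrinsics and any distortion apply to the point x, -y, -z); pixel columns grow to the right and rows downward; lengths in mm; the calibration is good to about 2 mm. A picture is of the moment at which its call begins. camera_params takes no time and is no camera call.
- job.job_done(): hands the job in, once; it reports no verdict.
The state is a dict: "t": time; "joints": joint angles; "qvel": joint speeds; "tau": joint torques, N m; "eef_pos": TCP position; "tcp_rot": TCP orientation; "ft_force": force on the tool from outside, world axes, zero at the start; "moment": the same for the moment, N m; "opening": opening from 0.0 (shut) to 1.0 (fully open).
Only numpy, scipy, OpenCV 4.12 (cv2) and the standard library are available. Lean on these libraries where they do the work, as an engineer would, in place of code of your own. Each camera call takes 0.05 s, during which the arm holds its last target.

## Working session

There is one attempt and no reset: what is moved stays moved. The work goes in short steps, Python scripts to look and compute and a shell command to move; the robot and the scene stay as the last step left them, time stands still between calls to the robot, and variables do not carry over. Pictures are saved under pics/ and viewed, and the job is handed in when it is done.

```bash
ls; mkdir -p pics
python3 - <<'E'
from cell import env, optics
import cv2,json
s=env.state(); print(s)
for n in("scene","top"):
    im=optics.read_camera(n); cv2.imwrite(f"pics/{n}0.png",im[:,:,::-1]); print(n,optics.camera_params(n))
E
```

```text
pics
{'t': 0.0, 'joints': array([ 1.16539886e+00,  4.91568119e-01,  1.55948458e+00, -1.42978305e-05,
        1.09166151e+00, -1.05634704e-01]), 'qvel': array([ 0.00054207,  0.00022958, -0.0004516 , -0.00038644,  0.00042169,
       -0.00091298]), 'tau': array([-2.58788576e-03, -6.12648296e+01, -2.58173347e+01,  6.90807123e-02,
        4.82753059e-02, -7.06237824e-05]), 'eef_pos': array([184.46112749, 596.89614177, 214.04432478]), 'tcp_rot': array([-1.66512546,  1.5696747 , -1.96488162]), 'ft_force': array([-0.16604179,  0.03997322, -0.27054691]), 'moment': array([ 0.03363083, -0.01434566, -0.00068333]), 'opening': 1.0004398174893114}
scene {'fx': 525.0027898478446, 'fy': 525.0027898478446, 'cx': 313.8817909890496, 'cy': 244.90665093679414, 'k1': -0.06457452741236216, 'world_from_camera': array([[-6.46351635e-01,  5.54917850e-01, -5.23732512e-01,
        -4.89803075e+01],
       [-7.62895146e-01, -4.83326997e-01,  4.29401921e-01,
         2.74004634e+02],
       [-1.48512717e-02,  6.77097625e-01,  7.35743329e-01,
         8.62604109e+02],
       [ 0.00000000e+00,  0.00000000e+00,  0.00000000e+00,
         1.00000000e+00]])}
top {'fx': 512.9990175555679, 'fy': 512.9990175555679, 'cx': 326.4515605651908, 'cy': 235.09070318364047, 'k1': -0.13427170800372326, 'world_from_camera': array([[-2.57380450e-02,  9.88039035e-01, -1.52040841e-01,
         2.97559580e+02],
       [-9.99629429e-01, -2.40891510e-02,  1.26774209e-02,
        -1.40853634e+02],
       [ 8.86325192e-03,  1.52310792e-01,  9.88292905e-01,
         1.34730574e+03],
       [ 0.00000000e+00,  0.00000000e+00,  0.00000000e+00,
         1.00000000e+00]])}
```

View pics/scene0.png

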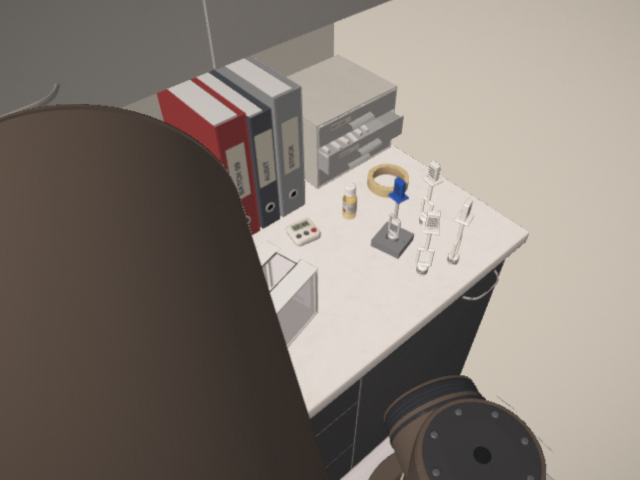

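View pics/top0.png

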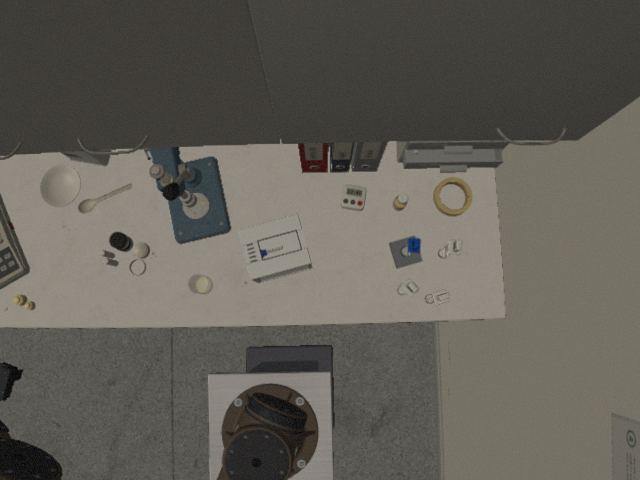

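```bash
cat > h.py <<'E'
import numpy as np, cv2
from cell import env, optics
def ray(n,u,v):
    p=optics.camera_params(n); x=(u-p['cx'])/p['fx']; y=(v-p['cy'])/p['fy']
    K=np.eye(3); d=cv2.undistortPoints(np.array([[[x,y]]],float),K,np.array([p['k1'],0,0,0.]),None,None).ravel()
    for _ in range(0): pass
    T=p['world_from_camera']; r=T[:3,:3]@np.array([d[0],-d[1],-1.]); return T[:3,3],r/np.linalg.norm(r)
def onz(n,u,v,z):
    o,r=ray(n,u,v); return o+r*(z-o[2])/r[2]
def tri(a,b):
    (o1,r1),(o2,r2)=ray(*a),ray(*b)
    A=np.c_[r1,-r2]; t=np.linalg.lstsq(A,o2-o1,rcond=None)[0]
    p,q=o1+t[0]*r1,o2+t[1]*r2; return (p+q)/2,np.linalg.norm(p-q)
def proj(n,P):
    p=optics.camera_params(n);T=p['world_from_camera']
    c=T[:3,:3].T@(np.asarray(P,float)-T[:3,3]); x,y=c[0]/-c[2],-c[1]/-c[2]; f=1+p['k1']*(x*x+y*y)
    return np.array([p['cx']+p['fx']*x*f,p['cy']+p['fy']*y*f])
E
python3 - <<'E'
import cv2
t=cv2.imread('pics/top0.png');s=cv2.imread('pics/scene0.png')
cv2.imwrite('pics/tc.png',cv2.resize(t[200:300,230:330],None,fx=6,fy=6,interpolation=cv2.INTER_CUBIC))
cv2.imwrite('pics/tp.png',cv2.resize(t[170:310,340:480],None,fx=5,fy=4.28,interpolation=cv2.INTER_CUBIC))
cv2.imwrite('pics/sp.png',cv2.resize(s[150:280,340:480],None,fx=5,fy=4.6,interpolation=cv2.INTER_CUBIC))
cv2.imwrite('pics/sc.png',cv2.resize(s[240:360,240:340],None,fx=5,fy=5,interpolation=cv2.INTER_CUBIC))
E
```

```text
(no output)
```

View pics/tc.png

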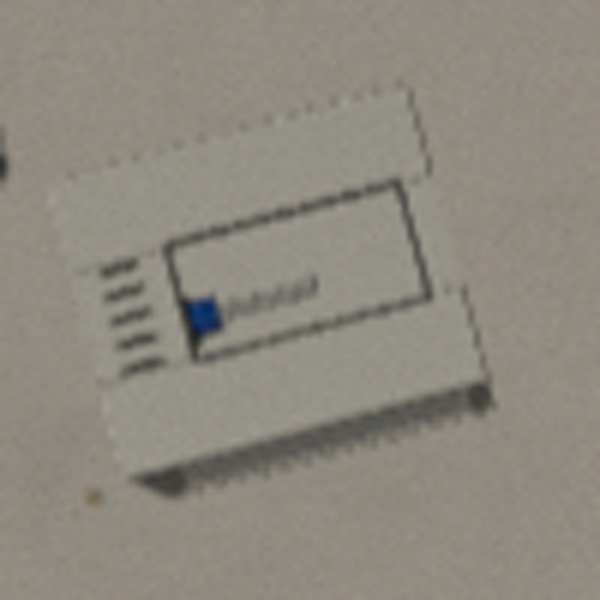

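View pics/tp.png

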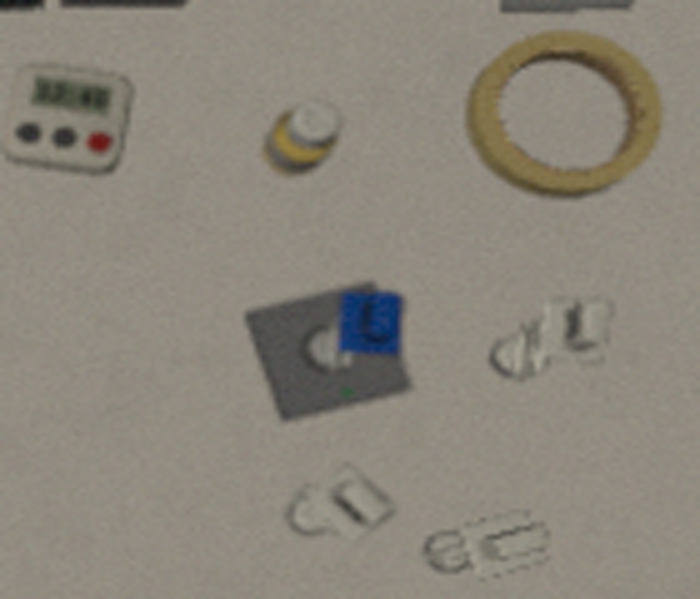

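View pics/sp.png

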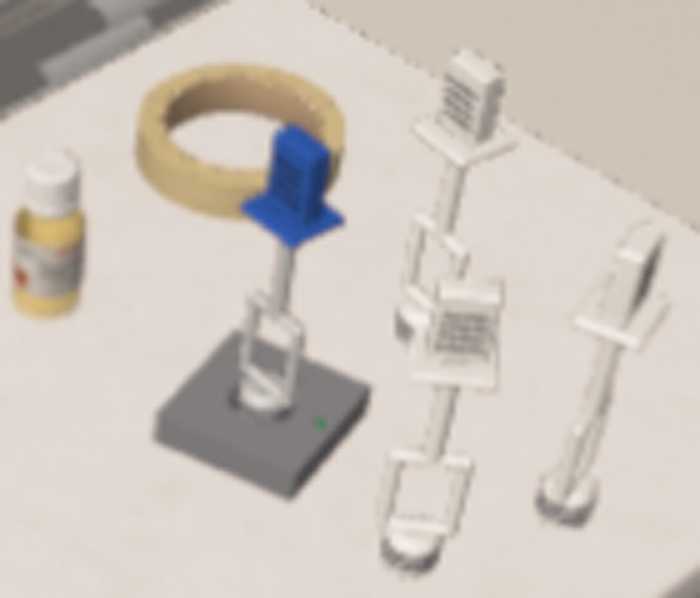

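View pics/sc.png

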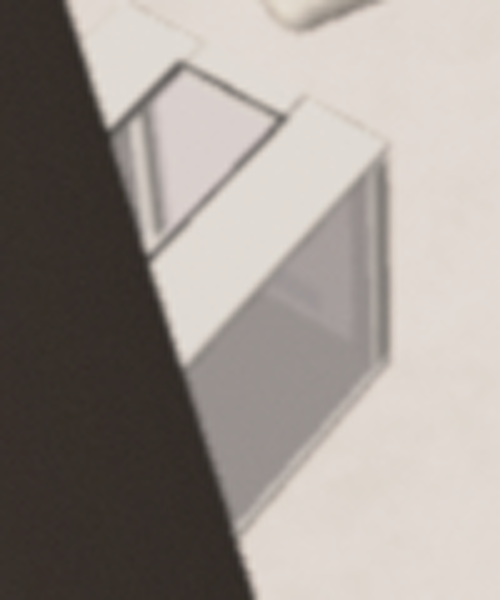

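Run:
```python
from h import *
cs=[(167,245),(400,182),(432,297),(195,360)]
P=[onz('top',230+a/6-.42,200+b/6-.42,136)[:2] for a,b in cs]
for p in P: print(p.round(1))
P=np.array(P);print([np.linalg.norm(P[i]-P[(i+1)%4]).round(1) for i in range(4)])
sc=[(182,66),(284,118)]
for a,b in sc: print('scene',onz('scene',240+a/5-.4,240+b/5-.4,136).round(1))
print('tri corner',tri(('top',230+400/6-.42,200+182/6-.42),('scene',240+182/5-.4,240+66/5-.4)))
print('tri corner2',tri(('top',230+432/6-.42,200+297/6-.42),('scene',240+284/5-.4,240+118/5-.4)))
d=(P[0]+P[3]-P[1]-P[2]);print('yaw',np.degrees(np.arctan2(d[1],d[0])),np.degrees(np.arctan2(*(P[0]-P[3])[::-1]))-90, 'center open',P.mean(0))
# blue probe
for n,f,box in(('top','pics/top0.png',(340,170)),('scene','pics/scene0.png',(340,150))):
    im=cv2.imread(f).astype(int); b,g,r=im[...,0],im[...,1],im[...,2]
    m=((b-r>50)&(b-g>30)).astype(np.uint8); k,l,st,c=cv2.connectedComponentsWithStats(m)
    for i in range(1,k): 
        if st[i,4]>10: print(n,st[i],c[i])
t=cv2.imread('pics/top0.png');s=cv2.imread('pics/scene0.png')
cv2.imwrite('pics/tp2.png',cv2.resize(t[225:275,380:430],None,fx=12,fy=12,interpolation=cv2.INTER_CUBIC))
cv2.imwrite('pics/sp2.png',cv2.resize(s[170:260,365:420],None,fx=6.6,fy=6.6,interpolation=cv2.INTER_CUBIC))
```

```text
[475.1   8.8]
[498.2 -84.5]
[451.7 -96.4]
[428.8  -2. ]
[np.float64(96.1), np.float64(48.0), np.float64(97.1), np.float64(47.5)]
scene [499.3 -84.1 136. ]
scene [454.6 -96.7 136. ]
tri corner (array([498.45497532, -84.11314532, 136.5836458 ]), np.float64(1.012189451215776))
tri corner2 (array([451.95124848, -95.83458504, 138.83055375]), np.float64(1.771364147827352))
yaw 103.78195341102544 -76.82292302584784 center open [463.44217536 -43.52136557]
top [408 239  12  13 144] [413.55555556 245.04861111]
top [262 250   4   5  17] [263.58823529 252.11764706]
scene [389 178  19  26 276] [398.53623188 190.85144928]
```

View pics/tp2.png

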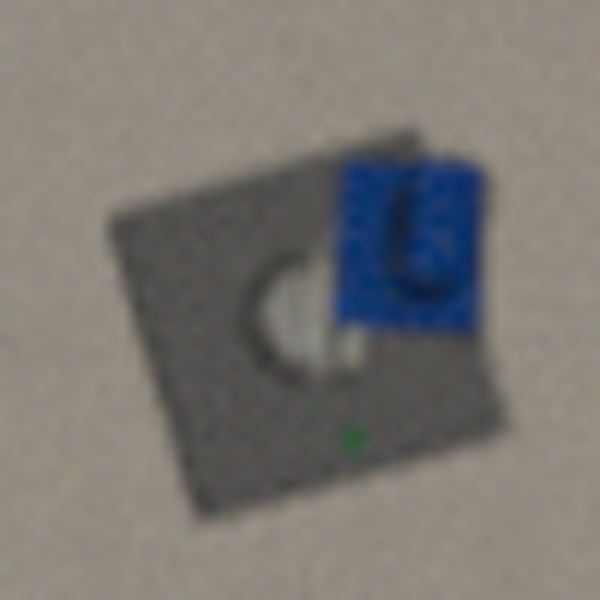

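View pics/sp2.png

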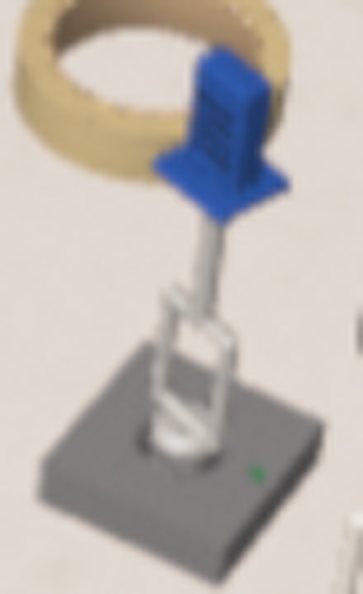

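Run:
```python
from h import *
T=lambda a,b:('top',380+a/12-.46,225+b/12-.46)
S=lambda a,b:('scene',365+a/6.6-.42,170+b/6.6-.42)
t=[(342,158),(337,325),(473,333)]; s=[(153,165),(222,218),(289,183)]
R=[tri(T(*a),S(*b)) for a,b in zip(t,s)]
for p,e in R: print('guard',p.round(1),round(e,1))
print('guard centre tri',((R[0][0]+R[2][0])/2).round(1))
Q=[onz(*T(*a),133.5+6)[:2] for a in t]; print('onz',np.round(Q,1),'c',(Q[0]+Q[2])/2)
for A,B in((Q[1],Q[0]),(Q[2],Q[1])): d=B-A;print(np.linalg.norm(d),np.degrees(np.arctan2(d[1],d[0])))
Q=[onz(*S(*a),133.5+6)[:2] for a in s]; print('onz scene',np.round(Q,1),'c',(Q[0]+Q[2])/2)
for A,B in((Q[1],Q[0]),(Q[2],Q[1])): d=B-A;print(np.linalg.norm(d),np.degrees(np.arctan2(d[1],d[0])))
print('handle top tri',tri(T(452,226),S(235,65)))
# cradle from top, z=20
c=[(110,215),(415,128),(508,428),(205,520)]
Q=np.array([onz(*T(*a),20)[:2] for a in c]);print('cradle',Q.round(1),Q.mean(0)); Q=np.array([onz(*S(*a),20)[:2] for a in [(38,462),(222,560),(325,425)]]);print('cradle sc',(Q[0]+Q[2])/2)
from scipy.spatial.transform import Rotation as Ro
e=env.state();print(Ro.from_euler('xyz',e['tcp_rot']).as_matrix().round(3))
```

```text
guard [ 471.8 -351.   141.6] 0.3
guard [ 438.6 -347.5  144.6] 1.0
guard [ 436.3 -374.6  144.3] 0.8
guard centre tri [ 454.1 -362.8  143. ]
onz [[ 472.3 -351.3]
 [ 438.8 -348.6]
 [ 436.5 -375.8]] c [ 454.39636728 -363.55646945]
33.568575487859256 -4.53148735925622
27.274753908012972 85.13581958711782
onz scene [[ 473.2 -353. ]
 [ 442.4 -351.5]
 [ 439.8 -378.7]] c [ 456.52866084 -365.85787408]
30.83488914198474 -2.744858001224774
27.347682656602107 84.48733292778142
handle top tri (array([ 452.64463487, -362.67301786,  187.60085717]), np.float64(2.5349940155469004))
cradle [[ 478.3 -320.5]
 [ 495.8 -388.6]
 [ 429.2 -405.7]
 [ 411.  -338.3]] [ 453.56701898 -363.26728314]
cradle sc [ 455.80712667 -364.08313691]
[[-0.     0.295  0.955]
 [-0.001  0.955 -0.295]
 [-1.    -0.001 -0.   ]]
```

Candidates: the blue-handled probe in the grey cradle, top (413,245) / scene (398,191), and three white look-alikes, top (450,249), (408,287) and (437,298). The crops show only the first with a blue guard and handle in the cradle, so that is the one. Next I'm checking the transit corridor.

Run:
```python
from h import *
for nm,u,v,z in(('scope top',172,190,250),('scope base',170,170,0),('base corner',228,235,0),('base c2',217,157,0),('scope clamp',157,170,200),('beaker',200,284,70),('white1',455,245,185),('binder low edge',315,170,250),('bottle',400,200,90),('timer',353,197,19)):
    print(nm,onz('top',u,v,z).round())
t=cv2.imread('pics/top0.png')
cv2.imwrite('pics/tm.png',cv2.resize(t[140:310,60:240],None,fx=4,fy=3.5,interpolation=cv2.INTER_CUBIC))
```

```text
scope top [576. 185. 250.]
scope base [696. 267.   0.]
base corner [511. 104.   0.]
base c2 [729. 136.   0.]
scope clamp [638. 237. 200.]
beaker [378. 162.  70.]
white1 [ 446. -452.  185.]
binder low edge [ 613. -133.  250.]
bottle [ 576. -344.   90.]
timer [ 602. -231.   19.]
```

View pics/tm.png

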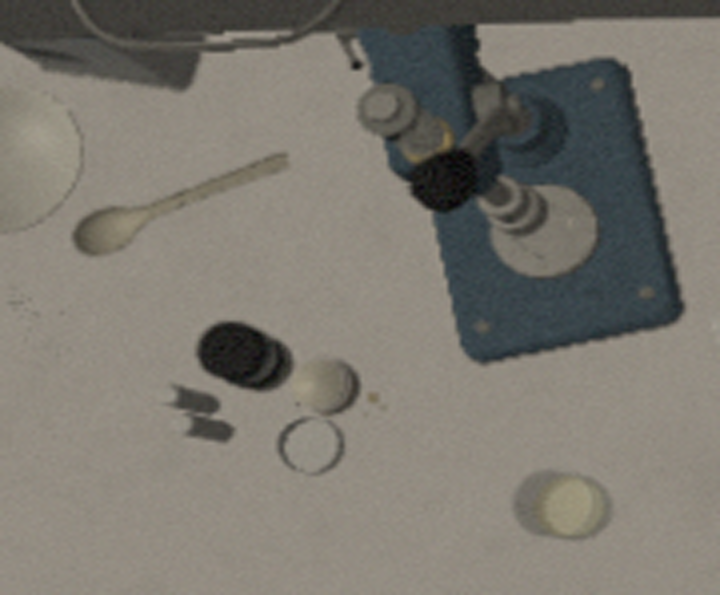

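```bash
python3 -m handwheel '[{"travel":[0,0,45],"roll":0},{"travel":[0,0,90],"roll":0},{"travel":[0,0,135],"roll":0},{"travel":[0,0,180],"roll":0},{"travel":[25,-36,180],"roll":0},{"travel":[50,-72,180],"roll":0},{"travel":[75,-108,180],"roll":0},{"travel":[100,-144,180],"roll":0}]' 0
```

```text
t: 0.9
eef_pos: [285.1, 451.6, 394.4]
tcp_rot: [-1.842, 1.57, -2.141]
ft_force: [0.1, 0.9, 0.1]
opening: 0.503
```

```bash
python3 -m handwheel '[{"travel":[22,-40,0],"roll":0},{"travel":[44,-80,0],"roll":0},{"travel":[66,-120,0],"roll":0},{"travel":[88,-160,0],"roll":0},{"travel":[110,-200,0],"roll":0},{"travel":[130,-243,0],"roll":0},{"travel":[140,-288,0],"roll":0},{"travel":[150,-333,0],"roll":3}]' && python3 -m handwheel '[{"travel":[5,-45,0],"roll":2},{"travel":[10,-90,0],"roll":4},{"travel":[15,-135,0],"roll":6},{"travel":[18,-180,0],"roll":8},{"travel":[20,-225,0],"roll":9},{"travel":[20,-270,0],"roll":10},{"travel":[20,-315,0],"roll":10},{"travel":[20,-360,0],"roll":10}]' && python3 -m handwheel '[{"travel":[0,-45,0],"roll":0},{"travel":[0,-90,0],"roll":0},{"travel":[0,-123,0],"roll":0},{"travel":[0,-123,0],"roll":0},{"travel":[0,-123,0],"roll":0}]'
```

```text
t: 1.7
eef_pos: [434.7, 118.3, 394.4]
tcp_rot: [-2.942, 1.57, 3.094]
ft_force: [0.4, 0.1, -0.2]
opening: 0.498
t: 2.5
eef_pos: [454.1, -241.7, 394.5]
tcp_rot: [2.208, 1.57, 2.135]
ft_force: [1.0, 0.6, 1.4]
opening: 0.501
t: 3.0
eef_pos: [454.3, -363.2, 393.9]
tcp_rot: [2.285, 1.569, 2.211]
ft_force: [-0.5, 0.7, 0.3]
opening: 0.503
```

```bash
cat > shot.py <<'E'
import sys
from h import *
from scipy.spatial.transform import Rotation as Ro
k=sys.argv[1]
for n in("scene","top"): cv2.imwrite(f"pics/{n}{k}.png",optics.read_camera(n)[:,:,::-1])
e=env.state();M=Ro.from_euler('xyz',e['tcp_rot']).as_matrix();print(e['t'],e['eef_pos'].round(1),'tooly yaw',np.degrees(np.arctan2(M[1,1],M[0,1])).round(2),'axis',M[:,0].round(4),e['ft_force'].round(2),e['moment'].round(2))
E
python3 shot.py 1
```

```text
3.1 [ 454.6 -362.   394.7] tooly yaw 85.85 axis [-1.e-04  4.e-04 -1.e+00] [-0.03  0.68  0.05] [ 0.07 -0.03 -0.  ]
```

View pics/scene1.png

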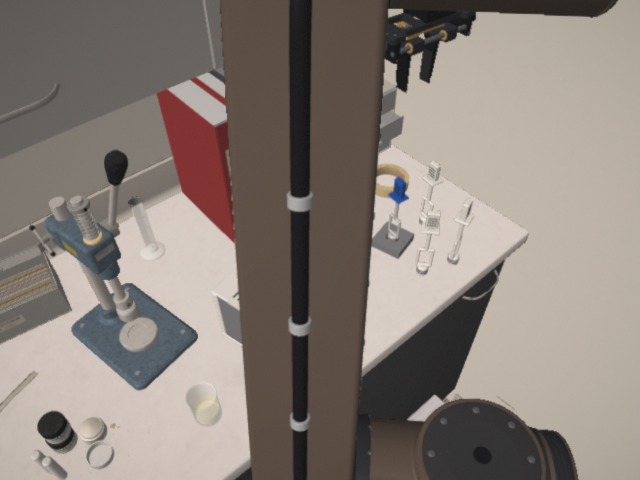

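View pics/top1.png

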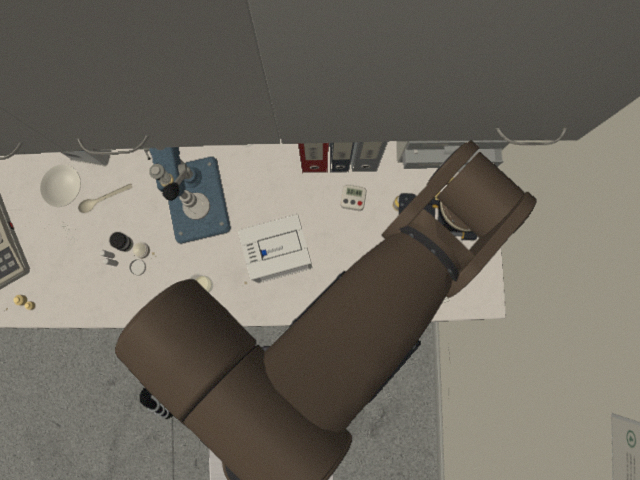

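```bash
python3 -m handwheel '[{"travel":[0,0,-45],"roll":0},{"travel":[0,0,-90],"roll":0},{"travel":[0,0,-135],"roll":0},{"travel":[0,0,-175],"roll":0},{"travel":[0,0,-192],"roll":0},{"travel":[0,0,-195],"roll":0},{"travel":[0,0,-195],"roll":0},{"travel":[0,0,-195],"roll":0}]' && python3 shot.py 2
python3 - <<'E'
import cv2
s=cv2.imread('pics/scene2.png')
cv2.imwrite('pics/s2c.png',cv2.resize(s[110:260,340:480],None,fx=4,fy=4,interpolation=cv2.INTER_CUBIC))
E
```

```text
t: 3.9
eef_pos: [455.2, -362.9, 201.3]
tcp_rot: [-0.668, 1.568, -0.74]
ft_force: [0.3, -0.3, 0.9]
opening: 0.5
4.0 [ 455.  -363.   201.1] tooly yaw 85.84 axis [ 0.0017 -0.0016 -1.    ] [0.26 0.47 0.4 ] [ 0.02 -0.02 -0.  ]
```

View pics/s2c.png

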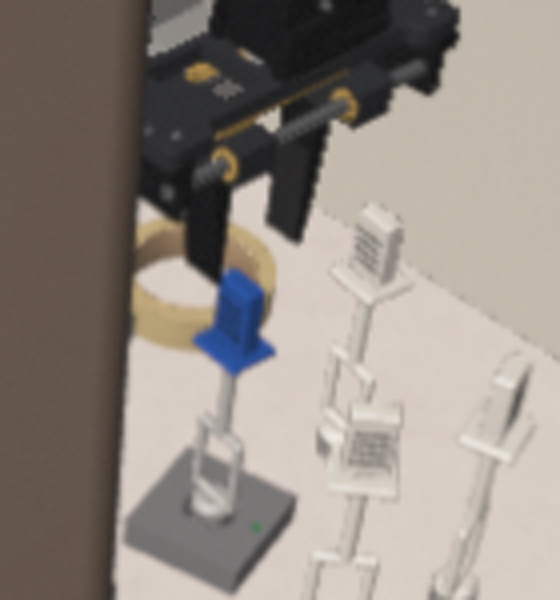

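```bash
python3 - <<'E'
from h import *
e=env.state(); print(proj('scene',e['eef_pos']), 340+243/4-.4,110+253/4-.4)
P=onz('scene',340+243/4-.4,110+253/4-.4,201);print(P)
# handle top 4 corners in scene crop
print(proj('scene',(454.5,-363.6,182)),onz('scene',340+243/4-.4,110+283/4-.4,182))
E
python3 - <<'E'
import cv2
s=cv2.imread('pics/scene2.png')
cv2.imwrite('pics/s2d.png',cv2.resize(s[150:210,370:430],None,fx=10,fy=10,interpolation=cv2.INTER_CUBIC))
E
```

```text
[400.78805054 173.52735148] 400.35 172.85
[ 457.08021861 -363.98233549  201.        ]
[400.1713386  180.99872851] [ 455.62735069 -365.31263327  182.        ]
```

View pics/s2d.png

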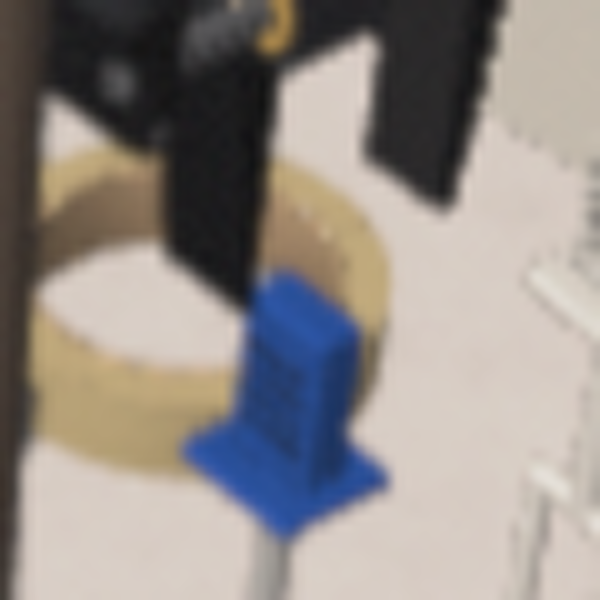

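```bash
python3 -m handwheel '[{"travel":[0,-1,-20],"roll":0},{"travel":[0,-1,-38],"roll":0},{"travel":[0,-1,-48],"roll":0},{"travel":[0,-1,-51],"roll":0},{"travel":[0,-1,-51],"roll":0},{"travel":[0,-1,-51],"roll":0},{"travel":[0,-1,-51],"roll":0}]' && python3 shot.py 3
python3 - <<'E'
import cv2
s=cv2.imread('pics/scene3.png')
cv2.imwrite('pics/s3d.png',cv2.resize(s[150:250,350:450],None,fx=6,fy=6,interpolation=cv2.INTER_CUBIC))
E
```

```text
t: 4.7
eef_pos: [454.8, -364.1, 149.4]
tcp_rot: [-0.637, 1.57, -0.709]
ft_force: [-0.7, 0.6, -0.1]
opening: 0.502
4.8 [ 454.7 -364.   149.2] tooly yaw 85.82 axis [ 7.e-04 -5.e-04 -1.e+00] [-0.05 -0.88  0.59] [-0.02  0.   -0.02]
```

View pics/s3d.png

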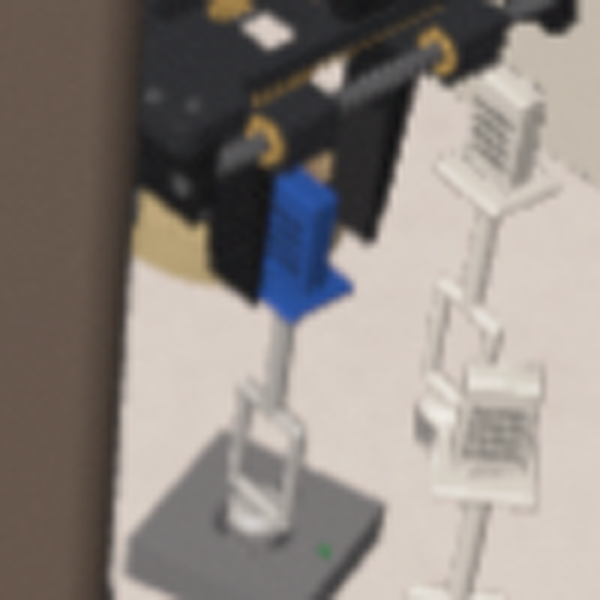

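The jaws straddle the blue handle, with the fingertips just above the guard. Closing.

```bash
python3 -m handwheel '[{"travel":[0,0,0],"roll":0},{"travel":[0,0,0],"roll":0},{"travel":[0,0,0],"roll":0},{"travel":[0,0,0],"roll":0},{"travel":[0,0,0],"roll":0},{"travel":[0,0,0],"roll":0},{"travel":[0,0,0],"roll":0},{"travel":[0,0,0],"roll":0}]' 1; python3 shot.py 4
```

```text
t: 5.6
eef_pos: [454.5, -363.8, 148.6]
tcp_rot: [1.929, 1.571, 1.856]
ft_force: [0.1, -0.2, -0.5]
opening: 0.126
5.7 [ 454.6 -363.8  148.6] tooly yaw 85.83 axis [-0.e+00  2.e-04 -1.e+00] [-0.14 -0.12 -0.29] [ 0.14 -0.04 -0.06]
```

```bash
python3 -m handwheel '[{"travel":[0,0,6],"roll":0},{"travel":[0,0,14],"roll":0},{"travel":[0,0,26],"roll":0},{"travel":[0,0,46],"roll":0},{"travel":[0,0,76],"roll":0},{"travel":[0,0,106],"roll":0},{"travel":[0,0,136],"roll":0},{"travel":[0,0,160],"roll":0}]';  python3 -m handwheel '[{"travel":[0,0,10],"roll":0},{"travel":[0,0,10],"roll":0},{"travel":[0,0,10],"roll":0},{"travel":[0,0,10],"roll":0}]'; python3 shot.py 5
python3 - <<'E'
import cv2
s=cv2.imread('pics/scene5.png')
cv2.imwrite('pics/s5d.png',cv2.resize(s[80:240,360:480],None,fx=5,fy=3.7,interpolation=cv2.INTER_CUBIC))
E
```

```text
t: 6.5
eef_pos: [454.6, -363.8, 311.7]
tcp_rot: [-0.689, 1.569, -0.762]
ft_force: [0.4, -0.1, -1.8]
opening: 0.125
t: 6.9
eef_pos: [454.3, -363.6, 317.3]
tcp_rot: [2.382, 1.568, 2.309]
ft_force: [0.8, 0.1, -0.9]
opening: 0.126
7.0 [ 454.4 -363.7  317.6] tooly yaw 85.82 axis [-0.0013  0.0014 -1.    ] [-0.22 -0.63 -1.17] [ 0.04  0.04 -0.01]
```

View pics/scene5.png

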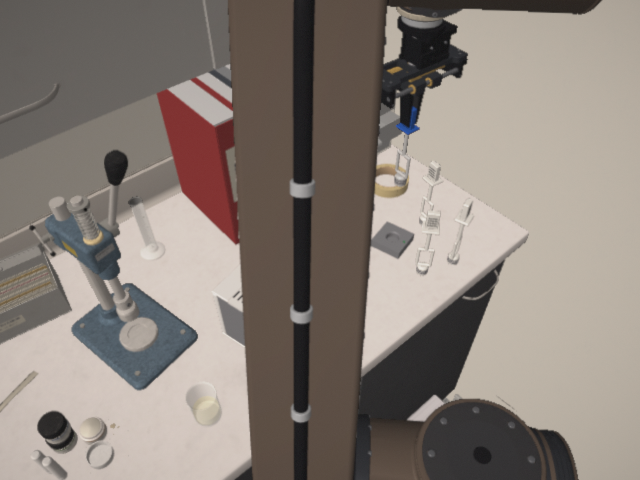

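View pics/top5.png

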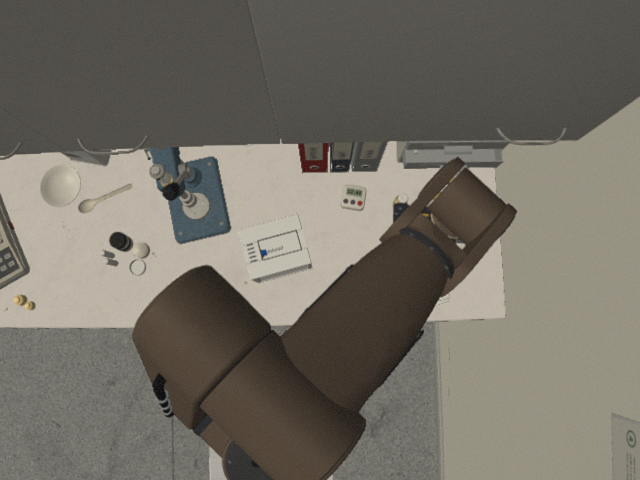

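Run:
```python
from h import *
fs=['pics/top%d.png'%i for i in(0,1,2,3,4,5)]
g=np.mean([cv2.cvtColor(cv2.imread(f),cv2.COLOR_BGR2GRAY).astype(float) for f in fs],0)
crop=g[205:285,235:320]
big=cv2.resize(crop,None,fx=9,fy=7,interpolation=cv2.INTER_CUBIC);cv2.imwrite('pics/cab.png',np.clip(big*1.4,0,255))
# subpixel dark-line along each opening side
C=np.array([(167,245),(400,182),(432,297),(195,360)])/6+[230,200]-.42
from scipy.ndimage import map_coordinates
L=[]
for i in range(4):
    a,b=C[i],C[(i+1)%4]; d=(b-a)/np.linalg.norm(b-a); n=np.array([-d[1],d[0]]); pts=[]
    for s in np.linspace(.12,.88,40):
        c=a+(b-a)*s; o=np.linspace(-2.5,2.5,51); q=c+o[:,None]*n
        v=map_coordinates(g,[q[:,1],q[:,0]],order=3); w=np.clip(np.median(v)-v-8,0,None)
        if w.sum()>30: pts.append(c+n*(o*w).sum()/w.sum())
    W=np.array([onz('top',u,v,136)[:2] for u,v in pts]).astype(np.float32)
    vx,vy,x0,y0=cv2.fitLine(W,cv2.DIST_HUBER,0,.01,.01).ravel(); print(i,len(pts),np.degrees(np.arctan2(vy,vx)).round(2)); L.append((vx,vy,x0,y0))
def X(l,m):
    A=np.array([[l[0],-m[0]],[l[1],-m[1]]]);t=np.linalg.solve(A,[m[2]-l[2],m[3]-l[3]]);return np.array([l[2]+t[0]*l[0],l[3]+t[0]*l[1]])
P=np.array([X(L[i-1],L[i]) for i in range(4)]);print(P.round(1),[np.linalg.norm(P[i]-P[(i+1)%4]).round(1) for i in range(4)],P.mean(0).round(2))
```

```text
0 40 -75.94
1 40 14.12
2 40 -75.88
3 40 21.6
[[474.4  10.8]
 [498.1 -83.7]
 [451.9 -95.3]
 [429.6  -6.9]] [np.float32(97.4), np.float32(47.7), np.float32(91.1), np.float32(48.2)] [463.51 -43.78][ WARN:0@0.350] global loadsave.cpp:1063 imwrite_ Unsupported depth image for selected encoder is fallbacked to CV_8U.
```

View pics/cab.png

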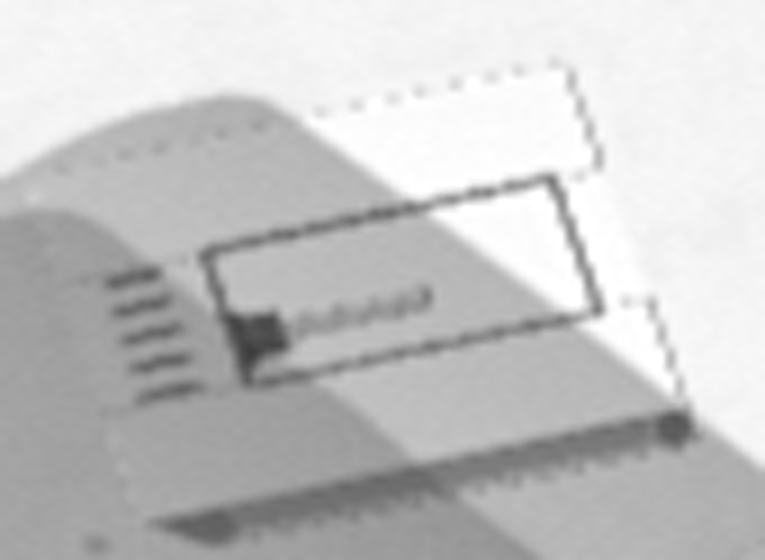

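Run:
```python
from h import *
print('collar',onz('top',263.6,252.1,97).round(1))
e=env.state();t=e['eef_pos']
s=cv2.imread('pics/scene5.png')
cv2.imwrite('pics/s5d.png',cv2.resize(s[95:195,370:450],None,fx=6,fy=6,interpolation=cv2.INTER_CUBIC))
# expected points if centred: TCP -> underside = tcpz-142.6
for nm,z in(('tcp',0),('guardbot',-148.6+137),('eye',-148.6+74),('foot top',-148.6+30),('foot',-148.6+6)):
    p=proj('scene',t+[0,0,z]); print(nm,p.round(1),((p-[370,95]+.42)*6).round())
```

```text
collar [451.4  -1.5  97. ]
tcp [408.  123.4] [231. 173.]
guardbot [407.3 128.7] [226. 205.]
eye [403.6 156.4] [204. 371.]
foot top [401.1 174.4] [189. 479.]
foot [399.9 183.7] [182. 535.]
```

View pics/s5d.png

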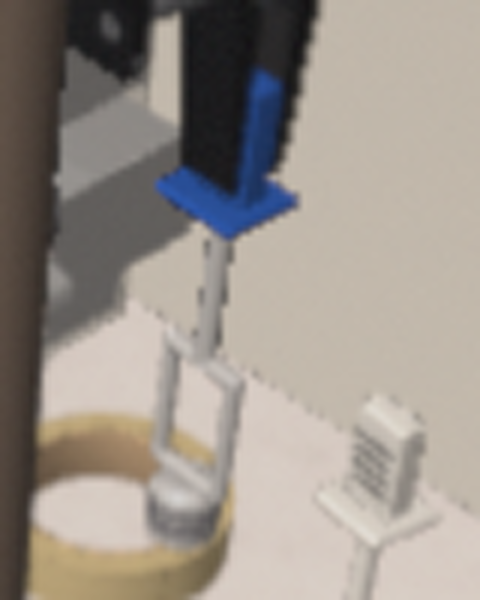

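```bash
python3 -m handwheel '[{"travel":[1,15,0],"roll":0},{"travel":[3,45,0],"roll":2},{"travel":[5,85,0],"roll":5},{"travel":[7,125,0],"roll":8},{"travel":[9,165,0],"roll":11},{"travel":[11,205,0],"roll":14},{"travel":[13,240,0],"roll":16},{"travel":[14,265,0],"roll":18}]';  python3 -m handwheel '[{"travel":[1,17,0],"roll":0.2},{"travel":[1,27,0],"roll":0.2},{"travel":[1,32,0],"roll":0.2},{"travel":[1,32,0],"roll":0.2},{"travel":[1,32,0],"roll":0.2},{"travel":[1,32,0],"roll":0.2},{"travel":[1,32,0],"roll":0.2},{"travel":[1,32,0],"roll":0.2}]'; python3 shot.py 6
```

```text
t: 7.8
eef_pos: [468.0, -96.1, 318.6]
tcp_rot: [1.605, 1.57, 1.849]
ft_force: [0.9, -1.0, -2.2]
opening: 0.126
t: 8.6
eef_pos: [469.5, -67.2, 318.6]
tcp_rot: [2.233, 1.571, 2.477]
ft_force: [-1.0, 0.1, -1.7]
opening: 0.124
8.7 [469.6 -67.1 318.6] tooly yaw 104.0 axis [-0.e+00  1.e-04 -1.e+00] [ 0.13 -1.28 -1.65] [ 0.03  0.02 -0.  ]
```

View pics/scene6.png

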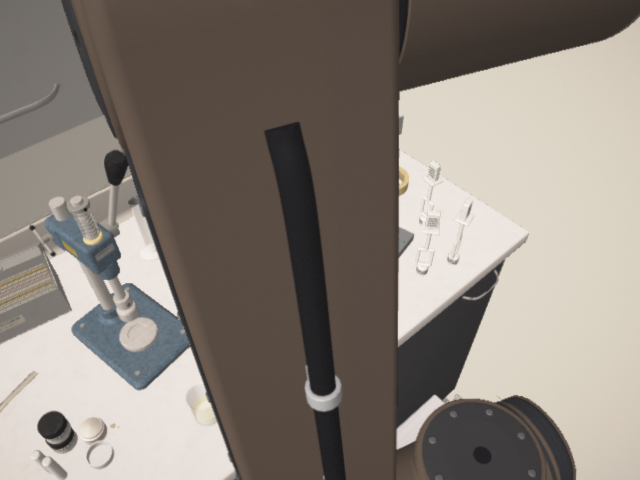

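View pics/top6.png

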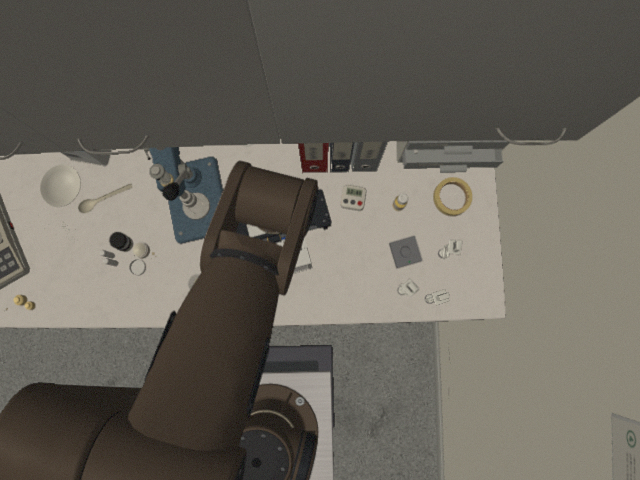

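```bash
python3 -m handwheel '[{"travel":[0,0,-8],"roll":0},{"travel":[0,0,-20],"roll":0},{"travel":[0,0,-32],"roll":0},{"travel":[0,0,-44],"roll":0},{"travel":[0,0,-54],"roll":0},{"travel":[0,0,-60],"roll":0},{"travel":[0,0,-60],"roll":0},{"travel":[0,0,-60],"roll":0}]'; python3 shot.py 7
```

```text
t: 9.5
eef_pos: [469.7, -66.9, 258.9]
tcp_rot: [-0.242, 1.571, 0.003]
ft_force: [-0.0, -0.3, -1.2]
opening: 0.125
9.6 [469.8 -66.9 259.1] tooly yaw 104.02 axis [ 8.e-04 -1.e-04 -1.e+00] [ 0.75  0.68 -1.04] [0.05 0.03 0.02]
```

View pics/scene7.png

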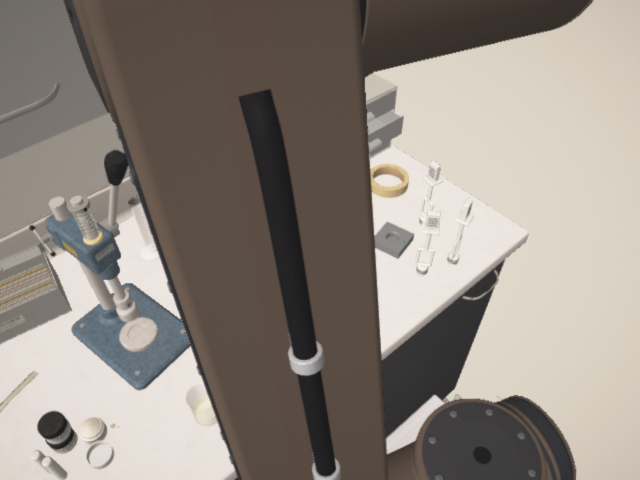

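View pics/top7.png

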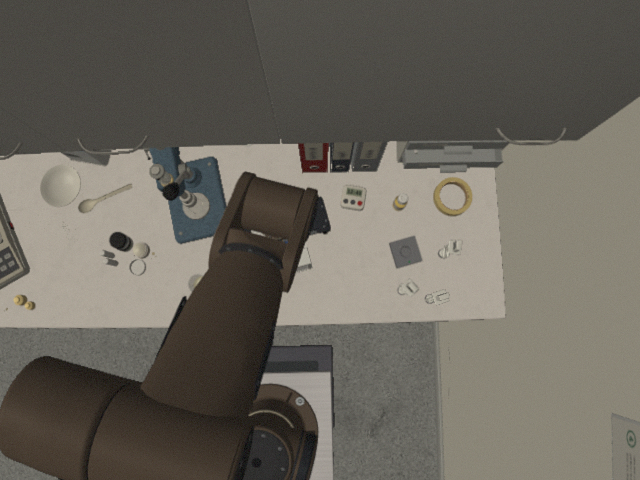

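```bash
python3 -m handwheel '[{"travel":[0,0,-8],"roll":0},{"travel":[0,0,-18],"roll":0},{"travel":[0,0,-28],"roll":0},{"travel":[0,0,-36],"roll":0}]';python3 -m handwheel '[{"travel":[0,0,-8],"roll":0},{"travel":[0,0,-18],"roll":0},{"travel":[0,0,-28],"roll":0},{"travel":[0,0,-34],"roll":0},{"travel":[0,0,-35],"roll":0},{"travel":[0,0,-35],"roll":0},{"travel":[0,0,-35],"roll":0},{"travel":[0,0,-35],"roll":0}]'
python3 - <<'E'
from h import *
for i in range(1): e=env.state();print(e['eef_pos'],e['ft_force'],e['moment'])
E
```

```text
t: 10.0
eef_pos: [469.3, -66.8, 221.4]
tcp_rot: [2.528, 1.57, 2.773]
ft_force: [-1.1, 0.0, -2.5]
opening: 0.126
t: 10.8
eef_pos: [469.7, -66.9, 188.0]
tcp_rot: [-0.452, 1.57, -0.207]
ft_force: [0.6, -0.6, -1.6]
opening: 0.129
[469.72024683 -66.92312369 188.00259981] [ 0.60897464 -0.56684847 -1.61635597] [0.06654583 0.0402287  0.00143526]
```

```bash
python3 -m handwheel '[{"travel":[-1,4,0],"roll":0},{"travel":[-2.5,10,0],"roll":0},{"travel":[-4,16,0],"roll":0},{"travel":[-5.5,22,0],"roll":0},{"travel":[-7,28,0],"roll":0},{"travel":[-8,32,0],"roll":0},{"travel":[-8.5,33.7,0],"roll":0},{"travel":[-8.5,33.7,0],"roll":0}]'; python3 -m handwheel '[{"travel":[0,0,0],"roll":0},{"travel":[0,0,0],"roll":0},{"travel":[0,0,0],"roll":0},{"travel":[0,0,0],"roll":0}]'
```

```text
t: 11.6
eef_pos: [461.0, -32.9, 187.7]
tcp_rot: [0.873, 1.571, 1.118]
ft_force: [-0.8, 0.5, -1.4]
opening: 0.126
t: 12.0
eef_pos: [461.1, -33.3, 187.7]
tcp_rot: [1.607, 1.571, 1.851]
ft_force: [0.5, 0.1, -1.5]
opening: 0.122
```

```bash
python3 -m handwheel '[{"travel":[0,0,-4],"roll":0},{"travel":[0,0,-8],"roll":0},{"travel":[0,0,-10],"roll":0},{"travel":[0,0,-10],"roll":0},{"travel":[0,0,-10],"roll":0}]'
cat > chk.py <<'E'
# prints reading; exit 1 if upward force well over the carried weight
import sys
from cell import env
e=env.state(); f=e['ft_force']; print(round(e['t'],2),e['eef_pos'].round(2),f.round(2)); sys.exit(1 if f[2]>float(sys.argv[1]) else 0)
E
for i in 1 2 3; do python3 -m handwheel '[{"travel":[0,0,0],"roll":0}]' >/dev/null; python3 chk.py 0; done
```

```text
t: 12.5
eef_pos: [461.1, -33.2, 177.6]
tcp_rot: [2.334, 1.571, 2.579]
ft_force: [-0.5, -0.8, -1.8]
opening: 0.126
12.6 [461.14 -33.15 177.74] [-0.47  1.12 -1.78]
12.7 [461.11 -33.16 177.75] [-0.17  0.31 -2.48]
12.8 [461.11 -33.13 177.75] [ 0.14  0.1  -2.04]
```

```bash
cat > step.sh <<'E'
python3 chk.py 0.0
E
H='python3 -m handwheel'
$H '[{"travel":[0,0,-0.5],"roll":0},{"travel":[0,0,-0.5],"roll":0}]' >/dev/null && sh step.sh && \
$H '[{"travel":[0,0,-0.5],"roll":0},{"travel":[0,0,-0.5],"roll":0}]' >/dev/null && sh step.sh && \
$H '[{"travel":[0,0,-0.5],"roll":0},{"travel":[0,0,-0.5],"roll":0}]' >/dev/null && sh step.sh && \
$H '[{"travel":[0,0,-0.5],"roll":0},{"travel":[0,0,-0.5],"roll":0}]' >/dev/null && sh step.sh && \
$H '[{"travel":[0,0,-0.5],"roll":0},{"travel":[0,0,-0.5],"roll":0}]' >/dev/null && sh step.sh && \
$H '[{"travel":[0,0,-0.5],"roll":0},{"travel":[0,0,-0.5],"roll":0}]' >/dev/null && sh step.sh && \
$H '[{"travel":[0,0,-0.5],"roll":0},{"travel":[0,0,-0.5],"roll":0}]' >/dev/null && sh step.sh && \
$H '[{"travel":[0,0,-0.5],"roll":0},{"travel":[0,0,-0.5],"roll":0}]' >/dev/null && sh step.sh && \
$H '[{"travel":[0,0,-0.5],"roll":0},{"travel":[0,0,-0.5],"roll":0}]' >/dev/null && sh step.sh && \
$H '[{"travel":[0,0,-0.5],"roll":0},{"travel":[0,0,-0.5],"roll":0}]' >/dev/null && sh step.sh
```

```text
13.0 [461.04 -33.15 177.12] [ 0.52  0.17 -2.32]
13.2 [461.02 -33.14 176.58] [ 0.08  0.21 -1.52]
13.4 [461.04 -33.14 176.12] [-0.65 -0.71 -1.67]
13.6 [461.02 -33.15 175.59] [-0.38  0.56 -1.33]
13.8 [461.02 -33.16 175.11] [ 0.07 -0.1  -1.52]
14.0 [461.05 -33.15 174.61] [-0.05  0.16 -1.02]
14.2 [461.05 -33.14 174.12] [-0.03 -0.96 -1.97]
14.4 [461.04 -33.14 173.6 ] [ 0.2  -0.05 -1.89]
14.6 [461.02 -33.15 173.09] [ 0.2  -0.35 -1.24]
14.8 [461.05 -33.14 172.62] [-0.35  0.51 -0.65]
```

```bash
H='python3 -m handwheel'
$H '[{"travel":[0,0,0],"roll":0}]' >/dev/null && sh step.sh && \
$H '[{"travel":[0,0,-0.5],"roll":0},{"travel":[0,0,-0.5],"roll":0}]' >/dev/null && sh step.sh && \
$H '[{"travel":[0,0,-0.5],"roll":0},{"travel":[0,0,-0.5],"roll":0}]' >/dev/null && sh step.sh && \
$H '[{"travel":[0,0,-0.5],"roll":0},{"travel":[0,0,-0.5],"roll":0}]' >/dev/null && sh step.sh && \
$H '[{"travel":[0,0,-0.5],"roll":0},{"travel":[0,0,-0.5],"roll":0}]' >/dev/null && sh step.sh && \
$H '[{"travel":[0,0,-0.5],"roll":0},{"travel":[0,0,-0.5],"roll":0}]' >/dev/null && sh step.sh && \
$H '[{"travel":[0,0,-0.5],"roll":0},{"travel":[0,0,-0.5],"roll":0}]' >/dev/null && sh step.sh && \
$H '[{"travel":[0,0,-0.5],"roll":0},{"travel":[0,0,-0.5],"roll":0}]' >/dev/null && sh step.sh && \
$H '[{"travel":[0,0,-0.5],"roll":0},{"travel":[0,0,-0.5],"roll":0}]' >/dev/null && sh step.sh && \
$H '[{"travel":[0,0,-0.5],"roll":0},{"travel":[0,0,-0.5],"roll":0}]' >/dev/null && sh step.sh
```

```text
14.9 [461.07 -33.14 172.65] [ 0.73  0.62 -1.36]
15.1 [461.06 -33.17 172.15] [-0.47  0.53 -1.22]
15.3 [461.04 -33.16 171.61] [-0.83  0.1  -1.46]
15.5 [461.04 -33.15 171.1 ] [-0.52 -0.14 -2.05]
15.7 [461.05 -33.16 170.6 ] [ 0.49  0.05 -2.2 ]
15.9 [461.04 -33.15 170.1 ] [-1.16  0.6  -1.44]
16.1 [461.04 -33.16 169.61] [ 0.01 -0.39 -1.11]
16.3 [461.03 -33.15 169.11] [ 0.08 -0.14 -1.85]
16.5 [461.05 -33.15 168.61] [-0.48 -0.32 -2.36]
16.7 [461.04 -33.14 168.1 ] [-0.13 -0.47 -1.38]
```

```bash
H='python3 -m handwheel'
$H '[{"travel":[0,0,-0.5],"roll":0},{"travel":[0,0,-0.5],"roll":0}]' >/dev/null && sh step.sh && \
$H '[{"travel":[0,0,-0.5],"roll":0},{"travel":[0,0,-0.5],"roll":0}]' >/dev/null && sh step.sh && \
$H '[{"travel":[0,0,-0.5],"roll":0},{"travel":[0,0,-0.5],"roll":0}]' >/dev/null && sh step.sh && \
$H '[{"travel":[0,0,-0.5],"roll":0},{"travel":[0,0,-0.5],"roll":0}]' >/dev/null && sh step.sh && \
$H '[{"travel":[0,0,-0.5],"roll":0},{"travel":[0,0,-0.5],"roll":0}]' >/dev/null && sh step.sh && \
$H '[{"travel":[0,0,-0.5],"roll":0},{"travel":[0,0,-0.5],"roll":0}]' >/dev/null && sh step.sh && \
$H '[{"travel":[0,0,-0.5],"roll":0},{"travel":[0,0,-0.5],"roll":0}]' >/dev/null && sh step.sh && \
$H '[{"travel":[0,0,-0.5],"roll":0},{"travel":[0,0,-0.5],"roll":0}]' >/dev/null && sh step.sh && \
$H '[{"travel":[0,0,-0.5],"roll":0},{"travel":[0,0,-0.5],"roll":0}]' >/dev/null && sh step.sh && \
$H '[{"travel":[0,0,-0.5],"roll":0},{"travel":[0,0,-0.5],"roll":0}]' >/dev/null && sh step.sh
```

```text
16.9 [461.04 -33.15 167.62] [ 0.01  1.26 -1.76]
17.1 [461.06 -33.17 167.12] [-0.68 -0.25 -2.26]
17.3 [461.05 -33.15 166.62] [-0.64 -0.32 -1.69]
17.5 [461.03 -33.16 166.12] [ 0.65 -0.19 -2.76]
17.7 [461.05 -33.14 165.61] [ 0.47  0.18 -1.53]
17.9 [461.06 -33.15 165.11] [ 0.19  0.46 -1.9 ]
18.1 [461.03 -33.16 164.62] [ 0.46 -0.63 -1.56]
18.3 [461.05 -33.15 164.11] [ 0.02 -0.43 -2.18]
18.5 [461.06 -33.16 163.62] [ 0.17  0.21 -1.37]
18.7 [461.05 -33.15 163.13] [ 0.17  0.64 -1.03]
```

```bash
H='python3 -m handwheel'
$H '[{"travel":[0,0,-0.5],"roll":0},{"travel":[0,0,-0.5],"roll":0}]' >/dev/null && sh step.sh && \
$H '[{"travel":[0,0,-0.5],"roll":0},{"travel":[0,0,-0.5],"roll":0}]' >/dev/null && sh step.sh && \
$H '[{"travel":[0,0,-0.5],"roll":0},{"travel":[0,0,-0.5],"roll":0}]' >/dev/null && sh step.sh && \
$H '[{"travel":[0,0,-0.5],"roll":0},{"travel":[0,0,-0.5],"roll":0}]' >/dev/null && sh step.sh && \
$H '[{"travel":[0,0,-0.5],"roll":0},{"travel":[0,0,-0.5],"roll":0}]' >/dev/null && sh step.sh && \
$H '[{"travel":[0,0,-0.5],"roll":0},{"travel":[0,0,-0.5],"roll":0}]' >/dev/null && sh step.sh && \
$H '[{"travel":[0,0,-0.5],"roll":0},{"travel":[0,0,-0.5],"roll":0}]' >/dev/null && sh step.sh && \
$H '[{"travel":[0,0,-0.5],"roll":0},{"travel":[0,0,-0.5],"roll":0}]' >/dev/null && sh step.sh
```

```text
18.9 [461.04 -33.16 162.61] [-0.26 -0.9  -1.98]
19.1 [461.04 -33.18 162.11] [-1.12 -0.06 -2.04]
19.3 [461.03 -33.14 161.58] [ 0.26  0.01 -1.33]
19.5 [461.07 -33.16 161.12] [-0.02  0.08 -1.37]
19.7 [461.04 -33.14 160.62] [ 0.38  0.06 -1.88]
19.9 [461.04 -33.15 160.11] [ 0.11 -0.09 -2.03]
20.1 [461.04 -33.15 159.61] [-0.68  0.27 -2.16]
20.3 [461.08 -33.16 159.15] [ 0.17 -0.92 -1.02]
```

```bash
H='python3 -m handwheel'
$H '[{"travel":[0,0,-0.5],"roll":0},{"travel":[0,0,-0.5],"roll":0}]' >/dev/null && sh step.sh && \
$H '[{"travel":[0,0,-0.5],"roll":0},{"travel":[0,0,-0.5],"roll":0}]' >/dev/null && sh step.sh && \
$H '[{"travel":[0,0,-0.5],"roll":0},{"travel":[0,0,-0.5],"roll":0}]' >/dev/null && sh step.sh && \
$H '[{"travel":[0,0,-0.5],"roll":0},{"travel":[0,0,-0.5],"roll":0}]' >/dev/null && sh step.sh; python3 shot.py 8
```

```text
20.5 [461.13 -33.17 158.8 ] [-0.68 -0.91  1.99]
20.6 [461.1 -33.1 158.8] tooly yaw 104.02 axis [ 3.e-04  0.e+00 -1.e+00] [-0.19  0.56  3.18] [0.08 0.14 0.01]
```

```bash
H='python3 -m handwheel'
$H '[{"travel":[0,0,0],"roll":0}]' >/dev/null; python3 chk.py 9;$H '[{"travel":[0,0,0],"roll":0}]' >/dev/null; python3 chk.py 9;$H '[{"travel":[0,0,0],"roll":0}]' >/dev/null; python3 chk.py 9;$H '[{"travel":[0,0,0],"roll":0}]' >/dev/null; python3 chk.py 9
```

```text
20.7 [461.13 -33.17 158.78] [-0.12 -0.67  1.5 ]
20.8 [461.13 -33.16 158.76] [-0.8   1.34  2.73]
20.9 [461.11 -33.15 158.73] [ 0.11 -0.29  3.37]
21.0 [461.15 -33.18 158.73] [-0.92  0.25  3.49]
```

```bash
H='python3 -m handwheel'
$H '[{"travel":[-0.25,1,0],"roll":0},{"travel":[-0.5,2,0],"roll":0},{"travel":[-0.75,3,0],"roll":0},{"travel":[-1,4,0],"roll":0}]' >/dev/null; python3 chk.py 5 && 
$H '[{"travel":[-0.25,1,0],"roll":0},{"travel":[-0.5,2,0],"roll":0},{"travel":[-0.75,3,0],"roll":0},{"travel":[-1,4,0],"roll":0}]' >/dev/null; python3 chk.py 5
```

```text
21.4 [460.25 -29.22 158.74] [ 0.25 -3.32  2.64]
21.8 [459.11 -25.12 158.73] [ 1.41 -3.74  4.77]
```

```bash
H='python3 -m handwheel'
$H '[{"travel":[-0.25,1,0.1],"roll":0},{"travel":[-0.5,2,0.1],"roll":0},{"travel":[-0.75,3,0.1],"roll":0},{"travel":[-1,4,0.1],"roll":0}]' >/dev/null; python3 chk.py 4 && 
$H '[{"travel":[-0.25,1,0],"roll":0},{"travel":[-0.5,2,0],"roll":0},{"travel":[-0.75,3,0],"roll":0},{"travel":[-1,4,0],"roll":0}]' >/dev/null; python3 chk.py 4
```

```text
22.2 [458.04 -21.08 158.76] [ 0.56 -3.47  2.84]
22.6 [457.04 -17.09 158.75] [ 0.94 -4.72  3.05]
```

```bash
H='python3 -m handwheel'
$H '[{"travel":[-0.25,1,0.1],"roll":0},{"travel":[-0.5,2,0.1],"roll":0},{"travel":[-0.75,3,0.1],"roll":0}]' >/dev/null; python3 chk.py 4 && 
$H '[{"travel":[-0.12,0.5,0],"roll":0},{"travel":[-0.25,1,0],"roll":0}]' >/dev/null; python3 chk.py 4 &&
$H '[{"travel":[-0.12,0.5,0],"roll":0},{"travel":[-0.25,1,0],"roll":0}]' >/dev/null; python3 chk.py 4
```

```text
22.9 [456.23 -14.05 158.85] [ 1.63 -3.12  3.29]
23.1 [456.   -13.07 158.83] [ 1.35 -3.03  2.27]
23.3 [455.76 -12.1  158.83] [ 1.06 -3.42  3.15]
```

```bash
cat > ck2.py <<'E'
import sys,numpy as np
from cell import env
e=env.state(); f=e['ft_force']; a=f[:2]@[-.2428,.9701]; print(round(e['t'],2),e['eef_pos'].round(2),f.round(2),'along',a.round(2)); sys.exit(1 if a<-5.2 or f[2]>4.5 else 0)
E
H='python3 -m handwheel'
$H '[{"travel":[-0.12,0.5,0],"roll":0},{"travel":[-0.12,0.5,0],"roll":0}]' >/dev/null; python3 ck2.py && 
$H '[{"travel":[-0.12,0.5,0],"roll":0},{"travel":[-0.12,0.5,0],"roll":0}]' >/dev/null && python3 ck2.py && 
$H '[{"travel":[-0.12,0.5,0],"roll":0},{"travel":[-0.12,0.5,0],"roll":0}]' >/dev/null && python3 ck2.py && 
$H '[{"travel":[-0.12,0.5,0],"roll":0},{"travel":[-0.12,0.5,0],"roll":0}]' >/dev/null && python3 ck2.py && 
$H '[{"travel":[-0.12,0.5,0],"roll":0},{"travel":[-0.12,0.5,0],"roll":0}]' >/dev/null && python3 ck2.py
```

```text
23.5 [455.61 -11.51 158.83] [ 0.33 -1.5   1.93] along -1.53
23.7 [455.51 -11.03 158.86] [ 0.86 -1.67  2.49] along -1.83
23.9 [455.39 -10.56 158.83] [-0.01 -2.14  2.5 ] along -2.07
24.1 [455.28 -10.06 158.85] [ 0.59 -0.51  2.28] along -0.64
24.3 [455.2   -9.64 158.86] [ 1.06 -1.71  3.17] along -1.91
```

```bash
H='python3 -m handwheel'
$H '[{"travel":[-0.12,0.5,0],"roll":0},{"travel":[-0.12,0.5,0],"roll":0}]' >/dev/null; python3 ck2.py && 
$H '[{"travel":[-0.12,0.5,0],"roll":0},{"travel":[-0.12,0.5,0],"roll":0}]' >/dev/null && python3 ck2.py && 
$H '[{"travel":[-0.12,0.5,0],"roll":0},{"travel":[-0.12,0.5,0],"roll":0}]' >/dev/null && python3 ck2.py
```

```text
24.5 [455.19  -9.35 158.89] [ 1.09 -3.61  2.34] along -3.77
24.7 [455.16  -9.02 158.89] [ 1.97 -6.67  1.  ] along -6.95
```

```bash
H='python3 -m handwheel'
$H '[{"travel":[0.07,-0.3,0],"roll":0},{"travel":[0.07,-0.3,0],"roll":0}]' >/dev/null; python3 ck2.py; $H '[{"travel":[0,0,0],"roll":0},{"travel":[0,0,0],"roll":0}]' >/dev/null; python3 ck2.py; $H '[{"travel":[0,0,0],"roll":0},{"travel":[0,0,0],"roll":0}]' >/dev/null; python3 ck2.py;python3 shot.py 9
```

```text
24.9 [455.17  -9.21 158.87] [ 1.68 -6.24  0.85] along -6.46
25.1 [455.19  -9.21 158.9 ] [ 0.55 -4.87  0.78] along -4.86
25.3 [455.13  -9.2  158.86] [ 0.34 -5.44  0.73] along -5.36
25.4 [455.2  -9.2 158.9] tooly yaw 104.03 axis [ 3.e-04 -4.e-04 -1.e+00] [ 0.61 -4.54  2.38] [-1.29 -0.3  -0.01]
```

View pics/top9.png

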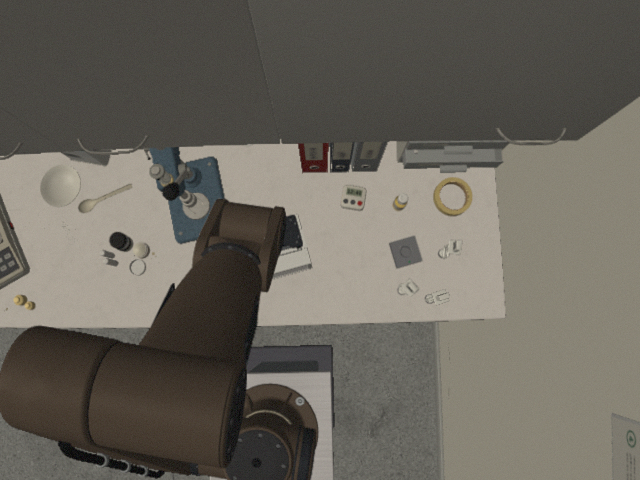

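```bash
H='python3 -m handwheel'
$H '[{"travel":[0.05,-0.2,0],"roll":0},{"travel":[0.05,-0.2,0],"roll":0}]' >/dev/null; python3 ck2.py; $H '[{"travel":[0.05,-0.2,0],"roll":0},{"travel":[0.05,-0.2,0],"roll":0}]' >/dev/null; python3 ck2.py; $H '[{"travel":[0,0,0],"roll":0},{"travel":[0,0,0],"roll":0}]' >/dev/null; python3 ck2.py
```

```text
25.6 [455.18  -9.27 158.88] [ 1.43 -4.86  1.7 ] along -5.06
25.8 [455.15  -9.35 158.86] [ 2.26 -3.99  1.65] along -4.42
26.0 [455.17  -9.36 158.88] [ 1.08 -3.63  1.54] along -3.79
```

```bash
H='python3 -m handwheel'
$H '[{"travel":[0.07,-0.3,0],"roll":0},{"travel":[0.07,-0.3,0],"roll":0}]' >/dev/null; python3 ck2.py; $H '[{"travel":[0.07,-0.3,0],"roll":0},{"travel":[0.07,-0.3,0],"roll":0}]' >/dev/null; python3 ck2.py; $H '[{"travel":[0,0,0],"roll":0},{"travel":[0,0,0],"roll":0}]' >/dev/null; python3 ck2.py
```

```text
26.2 [455.17  -9.53 158.84] [-0.16 -2.05  2.67] along -1.95
26.4 [455.2   -9.73 158.85] [ 0.82 -0.47  2.95] along -0.65
26.6 [455.2   -9.79 158.84] [0.22 0.25 2.89] along 0.19
```

```bash
H='python3 -m handwheel'
$H '[{"travel":[0,0,0.1],"roll":0},{"travel":[0,0,0.15],"roll":0},{"travel":[0,0,0.15],"roll":0}]' >/dev/null; python3 ck2.py;  $H '[{"travel":[0,0,0],"roll":0}]' >/dev/null; python3 ck2.py
```

```text
26.9 [455.19  -9.87 158.92] [0.77 1.55 0.31] along 1.31
27.0 [455.16  -9.87 158.92] [0.48 0.58 0.75] along 0.44
```

```bash
H='python3 -m handwheel'
$H '[{"travel":[0,0,0],"roll":0},{"travel":[0,0,0],"roll":0},{"travel":[0,0,0],"roll":0},{"travel":[0,0,0],"roll":0},{"travel":[0,0,0],"roll":0},{"travel":[0,0,0],"roll":0},{"travel":[0,0,0],"roll":0},{"travel":[0,0,0],"roll":0}]' 0.2; python3 ck2.py;  $H '[{"travel":[0,0,0],"roll":0}]' >/dev/null; python3 ck2.py
```

```text
t: 27.8
eef_pos: [455.3, -9.9, 159.0]
tcp_rot: [1.351, 1.571, 1.596]
ft_force: [0.7, 0.7, -0.1]
opening: 0.396
27.8 [455.29  -9.94 159.02] [ 0.71  0.66 -0.14] along 0.46
27.9 [455.26  -9.95 159.  ] [ 0.56  0.89 -0.22] along 0.72
```

Released, and the load is off the arm. Next I rise straight up and clear the view so I can check.

```bash
H='python3 -m handwheel'
$H '[{"travel":[0,0,3],"roll":0},{"travel":[0,0,8],"roll":0},{"travel":[0,0,15],"roll":0},{"travel":[0,0,25],"roll":0},{"travel":[0,0,37],"roll":0},{"travel":[0,0,55],"roll":0},{"travel":[0,0,80],"roll":0},{"travel":[0,0,110],"roll":0}]'
$H '[{"travel":[0,0,40],"roll":0},{"travel":[0,0,80],"roll":0},{"travel":[0,0,120],"roll":0},{"travel":[0,-40,120],"roll":0},{"travel":[0,-85,120],"roll":0},{"travel":[0,-130,120],"roll":0},{"travel":[0,-175,120],"roll":0},{"travel":[0,-220,120],"roll":0}]'
$H '[{"travel":[0,-45,0],"roll":0},{"travel":[0,-90,0],"roll":0},{"travel":[0,-135,0],"roll":0},{"travel":[0,-135,0],"roll":0},{"travel":[0,-135,0],"roll":0},{"travel":[0,-135,0],"roll":0}]'
python3 shot.py 10
python3 - <<'E'
import cv2
t=cv2.imread('pics/top10.png')
cv2.imwrite('pics/t10c.png',cv2.resize(t[200:300,230:330],None,fx=6,fy=6,interpolation=cv2.INTER_CUBIC))
E
```

```text
t: 28.7
eef_pos: [454.9, -9.9, 270.3]
tcp_rot: [2.571, 1.57, 2.816]
ft_force: [0.4, -0.4, -0.8]
opening: 0.4
t: 29.5
eef_pos: [454.7, -231.6, 390.1]
tcp_rot: [-0.681, 1.57, -0.436]
ft_force: [0.6, 0.4, -0.6]
opening: 0.399
t: 30.1
eef_pos: [455.2, -364.0, 389.6]
tcp_rot: [-0.224, 1.57, 0.021]
ft_force: [-0.4, -0.1, 0.9]
opening: 0.402
30.2 [ 455.4 -363.8  389.7] tooly yaw 104.09 axis [ 6.e-04 -4.e-04 -1.e+00] [-0.77 -0.09 -0.25] [-0.    0.01 -0.01]
```

View pics/t10c.png

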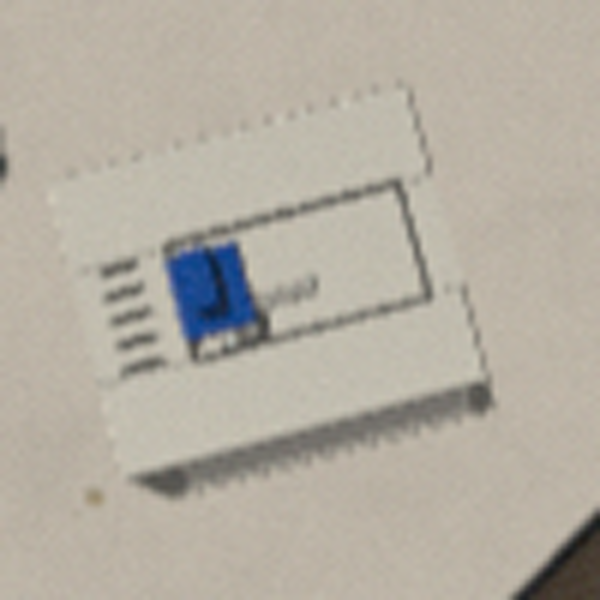

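View pics/scene10.png

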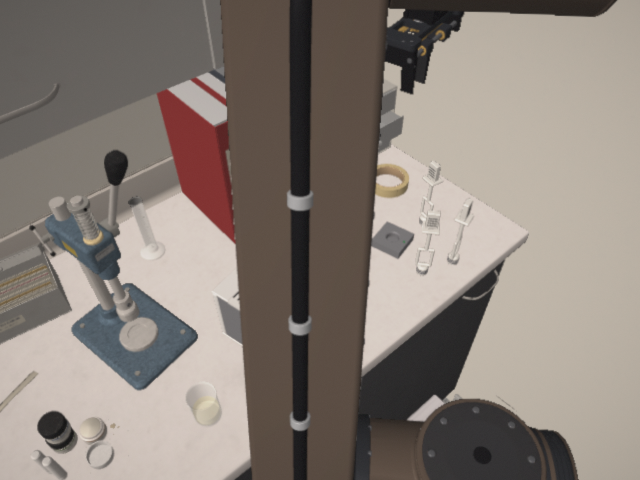

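```bash
python3 -m handwheel '[{"travel":[0,0,0],"roll":0},{"travel":[0,0,0],"roll":0},{"travel":[0,0,0],"roll":0},{"travel":[0,0,0],"roll":0},{"travel":[0,0,0],"roll":0}]' >/dev/null; python3 shot.py 11
python3 - <<'E'
from h import *
xd=np.array([-.2428,.9701]);yd=np.array([-.9701,-.2428]);h=np.array([454.9,-9.35])
p=onz('top',230+212/6-.42,200+292/6-.42,152)[:2]; print(p,'rel home',(p-h)@xd,(p-h)@yd)
for k in(10,11):
    im=cv2.imread(f'pics/top{k}.png').astype(int)[200:300,230:330]; b,g,r=im[...,0],im[...,1],im[...,2]
    m=((b-r>50)&(b-g>30)); print(k,m.sum(),np.argwhere(m).mean(0))
a,b=[cv2.cvtColor(cv2.imread(f'pics/top{k}.png'),cv2.COLOR_BGR2GRAY) for k in(0,11)]
for n,(u,v) in dict(timer=(353,197),beaker=(200,284),bottle=(400,200)).items():
    A=a[v-14:v+15,u-14:u+15].astype(np.float32);B=b[v-14:v+15,u-14:u+15].astype(np.float32); print(n,cv2.phaseCorrelate(A,B))
E
```

```text
30.8 [ 455.3 -365.   389. ] tooly yaw 104.02 axis [-1.e-04  1.e-04 -1.e+00] [-0.15  0.12  0.23] [0.09 0.04 0.04]
[453.69451352 -10.76744955] rel home -1.0823756926181631 1.5135991861301479
10 158 [48.06329114 34.47468354]
11 154 [48.01298701 34.45454545]
timer ((-0.060602467112715885, 0.07742826465233144), 0.9942656624979443)
beaker ((0.306262831892008, -0.2889676965696708), 0.37760480615827774)
bottle ((-0.3218234580162953, 0.4168646734523307), 0.3910682143105401)
```

View pics/top11.png

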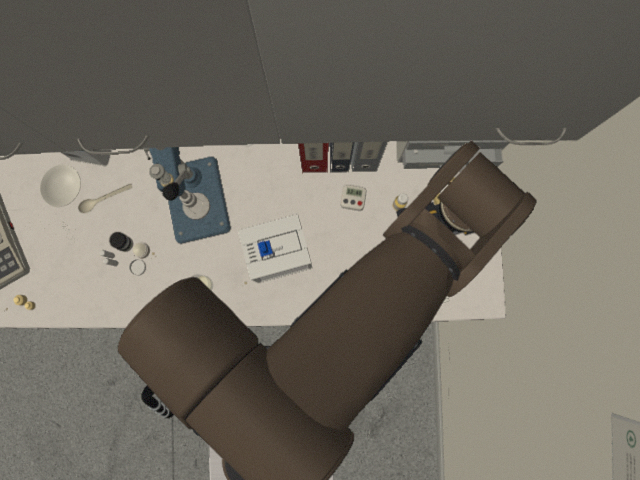

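```bash
python3 -c "
from cell import job; print(job.job_done())"
```

```text
the job is handed in; nothing more can be done
None
```

The blue-handled probe is hanging on the hook, its eye about 1 mm short of the blue collar and the gripper clear of it. I handed the job in at about 31 s; no verdict is reported.

- **Handling:** I took it out of the cradle and lowered it through the roof opening. It met the bar at about 84 mm above the worktop, near the bottom of the possible range, with the eye about 24 mm in front of home. I slid it back, still resting on the bar, until I felt the collar. I then eased the arm off until it carried almost no sideways load, and let go.
- **Forces:** The load on the hook read about 5 N while resting and peaked at about 8 N sliding and at the collar (limit 12 N). The readings gave no sign of touching the cabinet, but the arm blocked both cameras during the insertion. I could not watch it there.
- **Last checks, probe:** The guard sits 1.1 mm short of home and 1.5 mm to the side, within the camera calibration error. The blue patch moved less than 0.1 pixel between two pictures 0.6 s apart.
- **Last checks, bystanders:** The timer has not moved. The beaker and bottle were partly hidden by the arm in the last picture, so their match was weak. It showed shifts under 1 pixel (about 1 mm), and the beaker looked in place in the scene view.

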